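Photograph a find: lamp on, then the shutter release

TASK

Take a photograph of the terracotta jar: with the fingertips push the photo lamp's green-tipped lever all the way over to its on side, away from the robot, then lightly press the yellow shutter button right down and let it spring back up. Do not touch the blue and red buttons or their boxes, the jar, its scale and white board, or the brush, trowel and clod of earth. Nothing needs gripping, and nothing may be lifted or shoved out of place; finish with the hand clear.

Things in the scene. Friction and masses are not known exactly. Their poses are not given: they have to be found in the camera images.
- shutter_box: Loose mid-grey plastic box on rubber feet, 90 x 70 x 40 mm high (long side along its x), about 0.5 kg, with one round push button of 32 mm diameter on its top, YELLOW: the camera's shutter release (the one to press). The three boxes look alike but for the button's colour, and any of them may stand in any of the three places. Origin: centre of the underside, z up.
- shutter_top (a point): Centre of the yellow button's top face, 62 mm above the table when up; it moves with the button. The button moves straight down by 6 mm; around it is a fixed black collar of 48 mm diameter whose top is 10 mm below the button's top when up, so the whole button sinks without the collar being touched.
- shutter (a joint): Travel of the yellow button in m: 0 up, 0.006 fully down. It starts to move at about 1.2 N, is fully down at about 4 N, then meets a hard stop, and springs back up when let go.
- fan_box: Loose mid-grey plastic box on rubber feet, 90 x 70 x 40 mm high (long side along its x), about 0.5 kg, with one round push button of 32 mm diameter on its top, BLUE: it runs the dust extractor (leave alone). The three boxes look alike but for the button's colour, and any of them may stand in any of the three places. Origin: centre of the underside, z up.
- fan (a joint): Travel of the blue button in m: 0 up, 0.006 fully down.
- stop_box: Loose mid-grey plastic box on rubber feet, 90 x 70 x 40 mm high (long side along its x), about 0.5 kg, with one round push button of 32 mm diameter on its top, RED: emergency stop (leave alone). The three boxes look alike but for the button's colour, and any of them may stand in any of the three places. Origin: centre of the underside, z up.
- stop (a joint): Travel of the red button in m: 0 up, 0.006 fully down.
- lamp_switch_base: The photo lamp's switch, fixed to the table: grey block 70 x 50 x 25 mm high (70 along its x) with a toggle lever standing out of its top. Origin: centre of the underside; the lever is hinged 22 mm above it and swings in the block's x-z plane towards the block's +x.
- lamp_switch_tip (a point): Centre of the green ball (26 mm diameter) at the end of the lever's 10 mm steel rod, 80 mm from the hinge. With the lever off it is 38 mm to the block's -x side of the hinge and 92 mm above the table; upright 102 mm above; fully on 38 mm to the +x side and 92 mm above.
- lamp_switch (a joint): Lever angle in rad: 0 fully off (leaning to the block's -x), 0.5 upright, 1.0 fully on (leaning to +x, end stop). It starts between 0 and 0.15. Light friction only (under 1 N at the ball); it stays where it is left.
- photo_board: White board fixed to the table, 220 (its x) x 400 (its y) x 4 mm thick, on which the find stands. Origin: centre of the underside.
- jar: The find: small ancient terracotta jar, loose, 76 mm in diameter, 80 mm high, standing on the white board. Origin: centre of its foot.
- scale_bar: Black and white photo scale, loose on the board, 100 (its x) x 20 x 6 mm. Origin: centre of the underside.
- brush: Loose brush lying along its x, 200 mm long, 42 mm wide, 20 mm high. Origin: centre of the underside.
- trowel: Loose trowel lying along its x, 260 mm long, blade 106 mm wide, 26 mm high. Origin: under its middle.
- clod: Loose lump of brown earth, about 60 mm across and 50 mm high. Origin: centre of the underside.
There are look-alikes about, which are no part of the job. What is shaped like the lamp_switch_base but purple or turquoise is not meant.

How it is judged:
On the way, in this order (a step that is already met when the one before it is completed fails the run):
1. the lamp lever is over to the on side (beyond 0.85 of 1.0 rad) (value of joint lamp_switch above 0.85 rad), for 0.1 s.
2. the yellow button is pressed down (by over 4 of its 6 mm) (value of joint shutter above 0.004 m), for 0.05 s.
3. the yellow button has sprung back up (value of joint shutter below 0.0015 m), for 0.2 s.
At the end, for the whole second after the job is handed in: The lamp lever is on (beyond 0.85 rad), the yellow button is up again (within 1.5 mm), its box at rest within 15 mm of its start, the blue and red buttons up (2 mm), the jar upright (0.1 rad), and the other boxes, jar, scale bar, brush, trowel and clod within 8 mm of their starts (value of joint lamp_switch above 0.85 rad and value of joint shutter below 0.0015 m and distance of shutter_box from where it was at the start of the episode below 0.015 m and linear speed of shutter_box below 0.02 m/s and angle between jar's own z axis and vertical below 0.1 rad and value of joint each of fan, stop below 0.002 m and distance of each of fan_box, stop_box, jar, scale_bar, brush, trowel, clod from where it was at the start of the episode below 0.008 m); the robot touches nothing.
It fails at once if the shutter button is pressed while the lamp is not on (value of joint shutter above 0.003 m and value of joint lamp_switch below 0.8 rad).
It fails at once if the yellow button, its box or the lamp switch is pushed harder than 25 N (contact force between any of the fingers, the arm and shutter_box above 25 N or contact force between any of the fingers, the arm and lamp_switch_base above 25 N).
It fails at once if the yellow button's box is lifted by over 8 mm, tipped by over 0.15 rad or shoved by over 15 mm (height (world z) of shutter_box above 0.008 m or angle between shutter_box's own z axis and vertical above 0.15 rad or distance of shutter_box from where it was at the start of the episode above 0.015 m).
It fails at once if the blue or red button or its box is touched (over 1 N), pressed by over 2 mm or moved by over 8 mm (contact force between any of the fingers, the arm and fan_box above 1 N or value of joint any of fan, stop above 0.002 m or distance of any of fan_box, stop_box from where it was at the start of the episode above 0.008 m or contact force between any of the fingers, the arm and stop_box above 1 N).
It fails at once if the jar, white board, scale bar, brush, trowel or clod is touched (over 1 N) or moved by over 8 mm (contact force between any of the fingers, the arm and photo_board above 1 N or contact force between any of the fingers, the arm and jar above 1 N or distance of any of jar, scale_bar, brush, trowel, clod from where it was at the start of the episode above 0.008 m or contact force between any of the fingers, the arm and scale_bar above 1 N or contact force between any of the fingers, the arm and brush above 1 N or contact force between any of the fingers, the arm and trowel above 1 N or contact force between any of the fingers, the arm and clod above 1 N).
It also fails if it takes over 38 s, if anything falls off the work surface, if the arm or the gripper's body presses on something with over 40 N, if the wrist force passes 120 N, or if a joint passes its speed limit or range.

ROBOT

A 6-joint arm with a two-finger parallel gripper is mounted at the origin on the work surface. World frame = base frame: x ahead of the robot, y to its left, z up, the work surface at z = 0. Lengths are in m, angles in rad, forces in N, time in s.
With the tool pointing down it reaches from about 0.425 to 0.95 m from the base axis. Payload 3.5 kg.
Tool frame: the origin (TCP) lies between the finger pads; the fingertips stand 19 mm ahead of it and the grasp point (between the pads) is the TCP (ctrl.nose_length is the distance from the TCP to the fingertips, in m); z points along the fingers, y is the line along which they close (so a half turn about z gives the same grasp; the last joint's range is limited). The gripper opens to 85 mm and grips with 20 to 120 N. Pads are 22 mm wide; open, the fingers measure 114 mm over their backs; the gripper's body (76 mm by 85 mm) begins 54 mm behind the grasp point. The pads swing forward as they close: fully open they stand 13 mm farther back than shut.
Start: joints at [1.103, 0.286, 1.577, -0, 1.279, -0.15], TCP at [0.211, 0.641, 0.225] pointing down, gripper open.
Joint ranges: [-2.77, 2.77], [-0.9, 2.22], [0.21, 2.48], [-1.53, 4.67], [0.24, 2.81], [-2.84, 2.84]. Speed limits (rad/s): [2.79, 2.79, 3.14, 3.14, 3.14, 3.14].

INTERFACE

Orientations are given as a unit quaternion [x, y, z, w].
In Python, from plant import ctrl gives the robot as it stands.
- The arm moves only by the tool apply_moves, never from a script. Its argument "series" is a list of rows, each a list of 6 numbers: the shift along the world's x, y, z scaled (see below), then the turn, a rotation vector about the world's x, y, z scaled (see below). A call has 1 to 20 rows; each row is the pose to reach, as a shift and turn from the pose commanded when the call began; what a row does not reach only later rows make up. The controller multiplies each number of a shift by 0.8 m and each number of a turn by 45 degrees. A row lasts 1/8 s, in which the tool goes at most 62.5 mm and 10.7 degrees, less where a joint would pass 70% of its speed; a pose out of reach is approached as far as the arm can. A call with a number of a shift or a turn outside -1 to 1 is refused whole. A call with a gripper value outside its range is refused whole. "jaw" is the opening, from 0 (shut) to 1 (fully open), set as the call begins (left out, the last holds). The fingers move at their own pace and stop on an object; "squeeze" is the grip in N (left out, the last holds). Time passes only in rows, so rows that repeat a pose let the fingers close. It gives the time, the measured TCP pose, the force, the opening and the grip force at its end, in the units of the state.
- ctrl.get_state(): the state, without advancing time (a new reading comes with each control period).
- ctrl.read_camera(name): name is "side" or "top"; returns the picture (420x560x3 uint8, red, green, blue); there is no depth.
- ctrl.get_calibration(name): a dict with "fx", "fy", "cx", "cy" (pixels), "xyz" and "orientation" of the camera in the world. Camera axes: x right, y up, looking along -z (the intrinsics and any distortion apply to the point x, -y, -z); pixel columns grow to the right and rows downward; lengths in m; the calibration is good to about 2 mm. A picture is of the moment at which its call begins. get_calibration takes no time and is no camera call.
- ctrl.sign_off(): hands the job in; it is judged then, once.
Trained networks look in the newest picture that a camera, given by its name, has taken for a name from the list of things; names that differ only in an ending like _2 or _b are one class to them, and where a whole thing is asked for, a point or a joint stands for the part that bears it (a point fixed in the world has none). Each returns a list of dicts, best first, with "p" (0 to 1); they miss things now and then, are a little off and sometimes report something else, mostly with a low value. They report only what shows in the picture. A call takes as long as a camera call. They do not tell look-alikes from the thing itself.
- ctrl.boxes_of(thing, camera): "xy" ([column, row] as shares, 0 to 1, of the picture: columns of its width, rows of its height, amid what is visible of it).
- ctrl.silhouettes(thing, camera): "pixels" (420x560 bool, what is visible of it) and "xy" ([column, row] as shares, 0 to 1, of the picture: columns of its width, rows of its height, amid what is visible of it).
The state is a dict: "time": time; "qpos": joint angles; "dq": joint speeds; "joint_efforts": joint torques, N m; "eef_pos": TCP position; "tcp_rot": TCP orientation; "contact_force": force on the tool from outside, world axes, zero at the start; "wrist_torque": the same for the moment, N m; "opening": opening from 0.0 (shut) to 1.0 (fully open); "finger_force": force on a finger pad.
Only numpy, scipy, OpenCV 4.12 (cv2) and the standard library are available. Lean on these libraries where they do the work, as an engineer would, in place of code of your own. Each camera call takes 0.05 s, during which the arm holds its last target. There are 200 camera calls.

## Working session

There is one attempt and no reset: what is moved stays moved. The work goes in short steps, Python scripts to look and compute and a tool call to move; the robot and the scene stay as the last step left them, time stands still between calls to the robot, and variables do not carry over. Pictures are saved under pics/ and viewed, at most 10 in all, crops included, and the job is handed in when it is done.

Besides the shell and the picture viewer there is one more tool, called after ">>>" in YAML: its name, and indented under it one key for each argument. apply_moves: Moves the arm, as the interface text tells. Shifts and turns lie within -1 to 1; 1 stands for 0.8 m of shift or 45 degrees of turn. Its arguments: {"type":"object","properties":{"series":{"type":"array"},"jaw":{"type":"number"},"squeeze":{"type":"number"}},"required":["series"]}

```bash
mkdir -p pics; cat > h.py <<'E'
import numpy as np, cv2
from scipy.spatial.transform import Rotation as R
from plant import ctrl
def save(n,f):
    im=ctrl.read_camera(n); cv2.imwrite(f,im[:,:,::-1]); return im
def ray(n,px):
    c=ctrl.get_calibration(n); u,v=px
    d=np.array([(u-c['cx'])/c['fx'],-(v-c['cy'])/c['fy'],-1.])
    return np.array(c['xyz']),R.from_quat(c['orientation']).apply(d)
def atz(n,px,z):
    o,d=ray(n,px); return o+d*(z-o[2])/d[2]
def proj(n,p):
    c=ctrl.get_calibration(n); q=R.from_quat(c['orientation']).inv().apply(np.array(p)-c['xyz'])
    return np.array([c['cx']+c['fx']*q[0]/-q[2],c['cy']-c['fy']*q[1]/-q[2]])
def tri(a,b):
    (o1,d1),(o2,d2)=ray(*a),ray(*b)
    s=np.linalg.lstsq(np.c_[d1,-d2],o2-o1,rcond=None)[0]
    p,q=o1+s[0]*d1,o2+s[1]*d2; return (p+q)/2,np.linalg.norm(p-q)
E
python3 - <<'E'
from h import *
for n in('top','side'):
    save(n,f'pics/{n}0.png'); print(n,ctrl.get_calibration(n))
    for t in('shutter_top','shutter_box','fan_box','stop_box','lamp_switch_tip','lamp_switch_base'):
        print(t,[(round(float(d['p']),2),np.round(np.array(d['xy'])*[560,420],1).tolist()) for d in ctrl.boxes_of(t,n)])
print(ctrl.get_state())
E
```

```text
top {'fx': 424.88325725489, 'fy': 424.88325725489, 'cx': 279.31097397447115, 'cy': 204.9221002634322, 'xyz': array([ 0.40573969, -0.03920542,  1.17474089]), 'orientation': array([ 0.06532207, -0.0543473 , -0.69562632,  0.71336065])}
shutter_top [(0.63, [209.8, 237.9])]
shutter_box [(0.78, [210.4, 237.7])]
fan_box []
stop_box [(0.75, [266.6, 233.1]), (0.7, [320.6, 234.4])]
lamp_switch_tip [(0.61, [105.7, 273.8]), (0.47, [172.2, 187.5]), (0.4, [148.3, 240.7])]
lamp_switch_base [(0.73, [153.7, 230.0]), (0.64, [176.5, 179.2]), (0.62, [113.2, 266.5])]
side {'fx': 489.97047541995664, 'fy': 489.97047541995664, 'cx': 285.8564293427529, 'cy': 205.01907394514876, 'xyz': array([ 0.17182488, -0.84347425,  0.87012346]), 'orientation': array([ 0.40285695, -0.10014077, -0.21624528,  0.88369457])}
shutter_top [(0.7, [306.0, 230.0]), (0.42, [222.1, 180.1])]
shutter_box [(0.92, [220.9, 187.0])]
fan_box [(0.62, [277.7, 260.3])]
stop_box [(0.94, [252.5, 223.0])]
lamp_switch_tip [(0.67, [196.6, 145.1])]
lamp_switch_base [(0.96, [165.8, 150.9]), (0.8, [206.2, 160.3]), (0.64, [252.7, 153.8])]
{'time': 0.7, 'qpos': array([ 1.10299820e+00,  2.86248680e-01,  1.57671898e+00,  7.21145026e-06,
        1.27861706e+00, -1.49996234e-01]), 'dq': array([-0.00128185, -0.00079944, -0.000529  , -0.00190937, -0.00038766,
        0.00137691]), 'joint_efforts': array([-9.19885388e-04, -4.05833101e+01, -2.92859209e+01, -2.22801682e-04,
        5.37309461e-04, -5.99532584e-06]), 'eef_pos': array([0.21087963, 0.64118661, 0.22524882]), 'tcp_rot': array([ 1.58234119e-01,  9.87401622e-01,  4.82613843e-06, -2.08438236e-06]), 'contact_force': array([-0.09110058,  0.40501916, -0.02446581]), 'wrist_torque': array([-0.04824868, -0.01810383, -0.01649142]), 'finger_force': 0.0, 'opening': 1.0024994097415596}
```

View pics/top0.png

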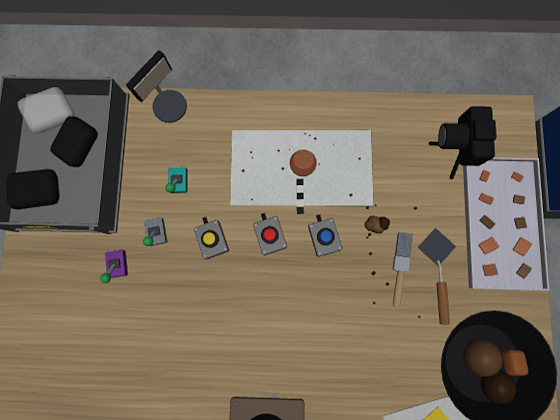

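View pics/side0.png

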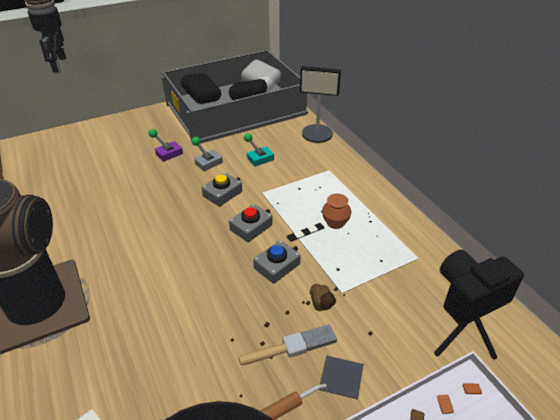

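The top view shows three switches: purple (114,266), grey (154,232) and turquoise (177,180). It also shows yellow (210,239), red (269,235) and blue (326,237) buttons. I choose the grey switch (side view 208,160) and the yellow button (side view 221,181). Next I check both in a crop and measure them.

```bash
python3 - <<'E'
from h import *
I={n:cv2.imread(f'pics/{n}0.png') for n in('top','side')}
def cen(n,box,lo,hi):
    x0,y0,x1,y1=box; h=cv2.cvtColor(I[n][y0:y1,x0:x1],cv2.COLOR_BGR2HSV)
    m=cv2.inRange(h,np.array(lo),np.array(hi)); M=cv2.moments(m,True)
    return np.array([M['m10']/M['m00']+x0,M['m01']/M['m00']+y0]),int(M['m00'])
Y=((20,140,100),(35,255,255)); G=((45,120,40),(80,255,255))
yt,ys=cen('top',(192,220,228,258),*Y),cen('side',(200,170,242,205),*Y)
gt,gs=cen('top',(138,225,160,252),*G),cen('side',(186,132,205,150),*G)
print(yt,ys,tri(('top',yt[0]),('side',ys[0])),atz('top',yt[0],.061))
print(gt,gs,tri(('top',gt[0]),('side',gs[0])),atz('top',gt[0],.092))
for n in('top',):
  for t in('lamp_switch_base','shutter_box'):
    for d in ctrl.silhouettes(t,n):
        m=d['pixels'].astype(np.uint8); p=np.argwhere(m)[:,::-1]; print(t,d['p'],len(p),cv2.minAreaRect(p.astype(np.float32)))
a=cv2.resize(I['top'][200:270,130:240],None,fx=5,fy=5,interpolation=2)
b=cv2.resize(I['side'][125:205,150:260],(550,250*80*5//250//1),interpolation=2)[:240]
cv2.imwrite('pics/c1.png',np.vstack([a,b]))
E
```

```text
(array([208.63636364, 238.04958678]), 121) (array([220.47252747, 178.64835165]), 91) (array([0.50282384, 0.16552667, 0.05525492]), np.float64(0.0018657439737114606)) [0.50321648 0.16421412 0.061     ]
(array([147.61111111, 240.81944444]), 72) (array([195.28813559, 140.27118644]), 59) (array([0.48866691, 0.31351462, 0.09597226]), np.float64(0.0010691549675949964)) [0.48948778 0.31466442 0.092     ]
lamp_switch_base 0.97 537 ((153.53997802734375, 231.27996826171875), (26.7286376953125, 23.617366790771484), 81.8698959350586)
lamp_switch_base 0.9 530 ((176.0, 180.0), (26.0, 22.0), 90.0)
lamp_switch_base 0.85 611 ((113.5, 266.0), (32.0, 27.0), 90.0)
shutter_box 0.69 977 ((210.09999084472656, 236.30001831054688), (40.477149963378906, 27.828041076660156), 71.56505584716797)
```

View pics/c1.png

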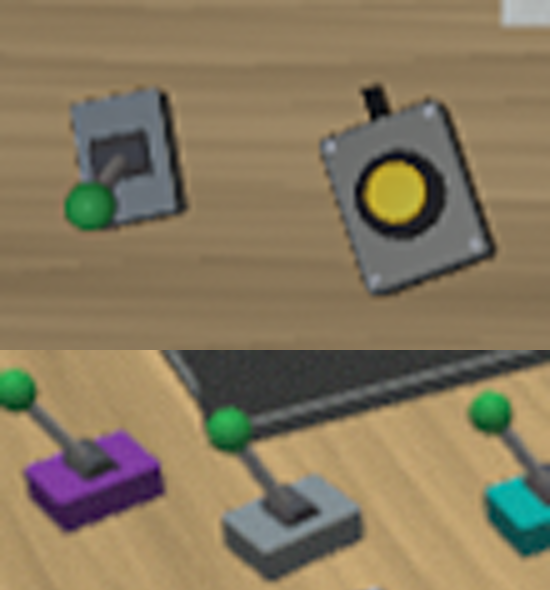

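The crop confirms the choice: grey block with a green ball at crop (90,205), and a yellow button at crop (395,192). Block top-face corners sit at about crop (70,105), (160,88), (185,210) and (95,228).

```bash
python3 - <<'E'
from h import *
c=np.array([(70,105),(160,88),(185,210),(95,228)])/5+[130,200]-.4
P=np.array([atz('top',p,.025) for p in c]); print(P.round(4))
x=(P[0]+P[1]-P[2]-P[3]); print(P.mean(0),np.degrees(np.arctan2(x[1],x[0])),np.linalg.norm(x)/2,np.linalg.norm(P[0]-P[1]))
b=np.array([.489,.314,.092])-P.mean(0); print(b)
s=ctrl.get_state(); print(R.from_quat(s['tcp_rot']).as_matrix().round(3))
for t in('fan_box','stop_box','jar'): pass
print(atz('top',(269,235),.062),atz('top',(300,210),.01),atz('top',(172,185),.09),atz('top',(106,277),.09))
E
```

```text
[[0.5497 0.352  0.025 ]
 [0.5603 0.3032 0.025 ]
 [0.4939 0.2846 0.025 ]
 [0.4829 0.3329 0.025 ]]
[0.52168759 0.31817107 0.025     ] 15.735723415336095 0.06924063551112954 0.04994700774734185
[-0.03268759 -0.00417107  0.067     ]
[[-0.95   0.312  0.   ]
 [ 0.312  0.95   0.   ]
 [-0.     0.    -1.   ]]
[0.51512375 0.00561608 0.062     ] [ 0.59186971 -0.07617823  0.01      ] [0.63729837 0.26269025 0.09      ] [0.39555728 0.4138244  0.09      ]
```

>>> apply_moves:
  series:
    - [0.296,-0.42,0,0,0,0.69]
    - [0.296,-0.42,0,0,0,0.69]
    - [0.296,-0.42,0,0,0,0.69]
    - [0.296,-0.42,0,0,0,0.69]
    - [0.296,-0.42,0,0,0,0.69]
    - [0.296,-0.42,0,0,0,0.69]
    - [0.296,-0.42,0,0,0,0.69]
    - [0.296,-0.42,0,0,0,0.69]
    - [0.296,-0.42,0,0,0,0.69]
    - [0.296,-0.42,-0.08,0,0,0.69]
    - [0.296,-0.42,-0.11,0,0,0.69]
    - [0.296,-0.42,-0.11,0,0,0.69]
    - [0.296,-0.42,-0.11,0,0,0.69]
  jaw: 0

```text
time: 2.42
eef_pos: [0.4481, 0.3065, 0.1388]
tcp_rot: [-0.113, 0.994, 0.0, 0.001]
contact_force: [-0.3, 0.2, 0.8]
opening: 0.0
finger_force: 0.0
```

```bash
python3 - <<'E'
from h import *
s=ctrl.get_state(); print(ctrl.nose_length,s['time'],s['eef_pos'],R.from_quat(s['tcp_rot']).as_matrix().round(3),s['contact_force'],s['opening'])
a=save('side','pics/side1.png'); b=save('top','pics/top1.png')
cv2.imwrite('pics/c2.png',np.hstack([cv2.resize(x,None,fx=4,fy=4,interpolation=2)[:,:,::-1] for x in (a[90:210,140:240],b[180:300,110:210])]))
E
```

```text
0.019 2.425 [0.44814228 0.30646356 0.13879703] [[-0.975 -0.224  0.002]
 [-0.224  0.975  0.001]
 [-0.002  0.001 -1.   ]] [-0.33665385  0.15010823  0.80962298] 1.9497129091894038e-05
```

View pics/c2.png

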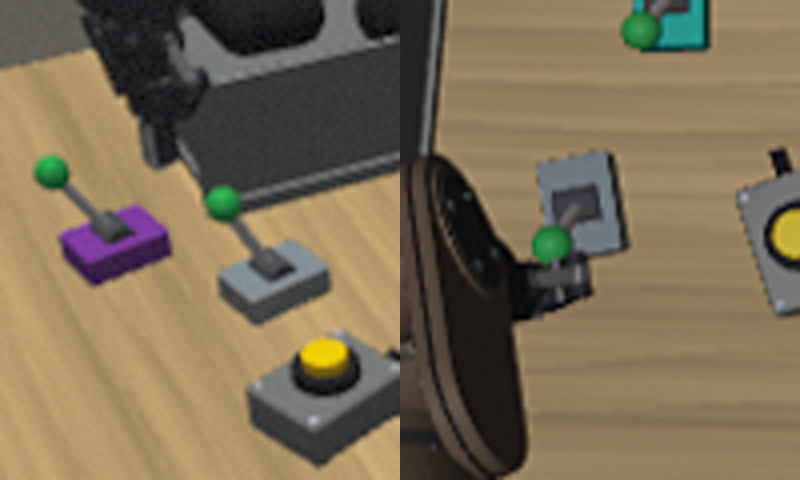

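The crop shows the hand behind the grey switch: fingertip at side pixel about (179,130), ball at side pixel (196,141). I check those pixels against the projected fingertip position.

```bash
python3 - <<'E'
from h import *
for n in('side','top'): print(n,proj(n,[.448,.3065,.120]),proj(n,[.489,.314,.092]))
E
```

```text
side [181.35209327 137.94464013] [195.69619886 141.31312856]
top [145.96925773 256.67376602] [147.85424721 241.01650135]
```

>>> apply_moves:
  series:
    - [0,-0.002,-0.025,0,0,0]
    - [0,-0.002,-0.05,0,0,0]
    - [0,-0.002,-0.05,0,0,0]
    - [0,-0.002,-0.05,0,0,0]
    - [0,-0.002,-0.05,0,0,0]

```text
time: 3.15
eef_pos: [0.4487, 0.304, 0.0988]
tcp_rot: [-0.112, 0.994, 0.0, 0.001]
contact_force: [0.2, -0.1, -0.3]
opening: -0.001
finger_force: 0.0
```

```bash
python3 - <<'E'
from h import *
s=ctrl.get_state(); p=s['eef_pos']; print(s['time'],p,s['contact_force'])
a=save('side','pics/side2.png'); b=save('top','pics/top2.png')
q=proj('side',p-[0,0,.019]); print(q,proj('top',p-[0,0,.019]))
a=cv2.resize(a[110:180,150:230],None,fx=7,fy=7,interpolation=2)[:,:,::-1].copy()
cv2.circle(a,tuple(int(v) for v in (q-[150,110])*7+3),3,(0,0,255),-1)
cv2.imwrite('pics/c3.png',a)
E
```

```text
3.15 [0.44866693 0.30404751 0.09880021] [ 0.1551876  -0.09127928 -0.2746016 ]
[183.80983405 150.3500665 ] [151.98266817 257.19992287]
```

View pics/c3.png

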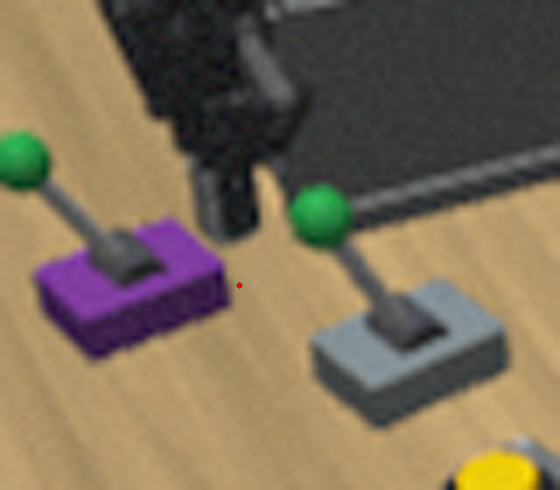

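The finger bottom is at side pixel about (182.5,144), roughly 6 px above the predicted (184,150). I look at the top view to learn whether that is a height or a sideways offset.

```bash
python3 - <<'E'
from h import *
b=cv2.imread('pics/top2.png'); p=np.array([.4487,.304,.0988])
x0,y0=110,215
a=cv2.resize(b[y0:y0+70,x0:x0+80],None,fx=7,fy=7,interpolation=2); a=cv2.convertScaleAbs(a,alpha=2.0,beta=20)
for z,c in((.0798,(0,0,255)),(.0988,(255,0,0)),(.153,(0,255,255))):
    q=proj('top',[p[0],p[1],z]); cv2.circle(a,tuple(int(v) for v in (q-[x0,y0])*7+3),3,c,-1)
cv2.imwrite('pics/c4.png',a)
for z in(.08,.1):
  print(atz('side',(182.5,144.3),z))
E
```

```text
[0.45508509 0.3346037  0.08      ]
[0.44791507 0.3047836  0.1       ]
```

View pics/c4.png

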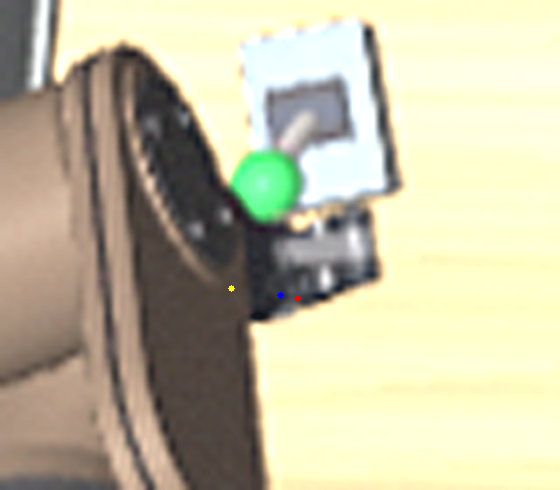

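The hand is centred where reported, and the visible tip is only about 0–2 mm below the TCP height. So I go a little lower, push slowly, and rely on force readings.

>>> apply_moves:
  series:
    - [0,0,-0.0175,0,0,0]
    - [0.01,0.002,-0.0175,0,0,0]
    - [0.02,0.004,-0.0175,0,0,0]
    - [0.03,0.006,-0.0175,0,0,0]
    - [0.04,0.008,-0.0175,0,0,0]
    - [0.05,0.01,-0.0175,0,0,0]
    - [0.06,0.012,-0.0175,0,0,0]
    - [0.07,0.014,-0.0175,0,0,0]
    - [0.08,0.016,-0.0175,0,0,0]
    - [0.085,0.018,-0.0175,0,0,0]
    - [0.085,0.018,-0.0175,0,0,0]
    - [0.085,0.018,-0.0175,0,0,0]

```text
time: 4.75
eef_pos: [0.5157, 0.318, 0.0832]
tcp_rot: [-0.112, 0.994, 0.0, 0.0]
contact_force: [-0.2, -0.7, -0.2]
opening: 0.003
finger_force: 0.0
```

```bash
python3 - <<'E'
from h import *
s=ctrl.get_state(); p=s['eef_pos']; print(s['time'],p,s['contact_force'])
a=save('side','pics/side3.png'); b=save('top','pics/top3.png')
cv2.imwrite('pics/c5.png',np.hstack([cv2.resize(x,None,fx=5,fy=5,interpolation=2)[:,:,::-1] for x in (a[110:190,160:240],b[200:280,110:190])]))
c=np.array([.5217,.318,.022]); a=np.radians(13)
for t in(.7,.85,.95,1.): print(t,proj('side',c+.08*np.array([np.sin(t-.5)*np.cos(a),np.sin(t-.5)*np.sin(a),np.cos(t-.5)])))
E
```

```text
4.75 [0.51568341 0.31802558 0.08318304] [-0.24591564 -0.70764535 -0.17395879]
0.7 [210.36335539 133.28170159]
0.85 [213.80083621 132.8342465 ]
0.95 [216.00771525 132.85467318]
1.0 [217.07711753 132.95955999]
```

View pics/c5.png

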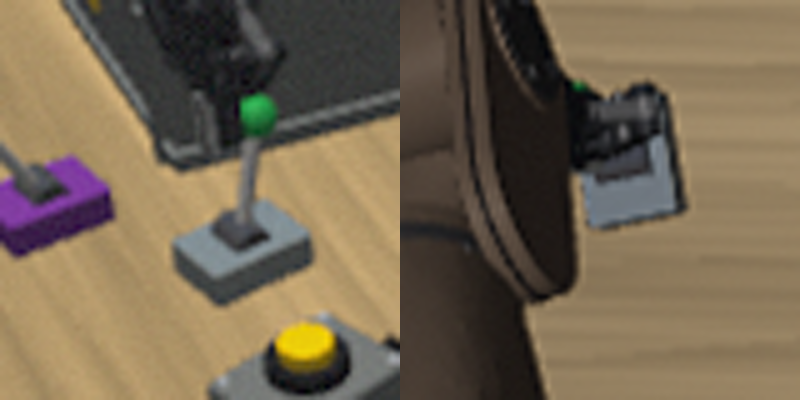

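The lever has moved: ball at side pixel (211.6,133), about 0.75 rad. Fully on would be (217,133), so I keep going in small steps.

>>> apply_moves:
  series:
    - [0.005,0.001,0,0,0,0]
    - [0.01,0.002,0,0,0,0]
    - [0.014,0.003,0,0,0,0]
    - [0.018,0.004,0,0,0,0]
    - [0.018,0.004,0,0,0,0]
    - [0.018,0.004,0,0,0,0]

```text
time: 5.6
eef_pos: [0.5305, 0.3213, 0.0835]
tcp_rot: [-0.112, 0.994, 0.0, 0.001]
contact_force: [-0.1, 0.6, -0.6]
opening: -0.002
finger_force: 0.0
```

```bash
cat > g.py <<'E'
from h import *
import sys
s=ctrl.get_state(); print(s['time'],s['eef_pos'],s['contact_force'])
a=cv2.cvtColor(save('side',sys.argv[1]),cv2.COLOR_RGB2HSV)[120:155,185:235]
m=cv2.inRange(a,(45,120,40),(80,255,255)); k,l,st,ce=cv2.connectedComponentsWithStats(m)
print([(st[i,4],ce[i]+[185,120]) for i in range(1,k) if st[i,4]>8])
E
python3 g.py pics/side4.png
```

```text
5.6 [0.53050237 0.32133425 0.08353294] [-0.06638321  0.63746015 -0.64270596]
[(np.int32(51), array([215.49019608, 132.07843137]))]
```

>>> apply_moves:
  series:
    - [0.002,0,0,0,0,0]
    - [0.004,0.001,0,0,0,0]
    - [0.004,0.001,0,0,0,0]
    - [0.004,0.001,0,0,0,0]

```text
time: 6.15
eef_pos: [0.5332, 0.322, 0.0831]
tcp_rot: [-0.112, 0.994, -0.0, -0.0]
contact_force: [-1.5, -1.3, -0.2]
opening: 0.0
finger_force: 0.3
```

```bash
python3 g.py pics/side5.png
```

```text
6.15 [0.533233   0.32195521 0.08311975] [-1.46453855 -1.26222931 -0.22254141]
[(np.int32(51), array([216.2745098 , 132.09803922]))]
```

>>> apply_moves:
  series:
    - [0.0015,0,0,0,0,0]
    - [0.003,0.001,0,0,0,0]
    - [0.003,0.001,0,0,0,0]

```text
time: 6.58
eef_pos: [0.5354, 0.3226, 0.0831]
tcp_rot: [-0.112, 0.994, -0.0, -0.0]
contact_force: [-1.7, -1.8, 0.2]
opening: -0.001
finger_force: 1.0
```

```bash
python3 g.py pics/side6.png
```

```text
6.575 [0.53544591 0.3226148  0.08310053] [-1.6585701  -1.77588304  0.20735738]
[(np.int32(51), array([216.90196078, 132.2745098 ]))]
```

Lever is fully on (ball at side pixel 217,132, with force building). I retreat and hover over the yellow button.

>>> apply_moves:
  series:
    - [-0.03,-0.007,0,0,0,0]
    - [-0.06,-0.014,0,0,0,0]
    - [-0.06,-0.014,0.07,0,0,0]
    - [-0.06,-0.014,0.14,0,0,0]
    - [-0.06,-0.014,0.14,0,0,0]
    - [-0.05,-0.08,0.14,0,0,0]
    - [-0.041,-0.15,0.14,0,0,0]
    - [-0.041,-0.1975,0.14,0,0,0]
    - [-0.041,-0.1975,0.14,0,0,0]
    - [-0.041,-0.1975,0.08,0,0,0]
    - [-0.041,-0.1975,0.02,0,0,0]
    - [-0.041,-0.1975,0.02,0,0,0]
    - [-0.041,-0.1975,0.02,0,0,0]
    - [-0.041,-0.1975,0.02,0,0,0]

```text
time: 8.38
eef_pos: [0.5049, 0.1654, 0.1019]
tcp_rot: [-0.112, 0.994, 0.0, 0.003]
contact_force: [0.6, 0.2, -0.2]
opening: 0.0
finger_force: 0.0
```

```bash
python3 g.py pics/side7.png; python3 - <<'E'
from h import *
p=ctrl.get_state()['eef_pos']; a=cv2.imread('pics/side7.png'); b=save('top','pics/top7.png')[:,:,::-1]
o=[]
for n,i,x,y in(('side',a,170,110),('top',b,160,200)):
    c=cv2.resize(i[y:y+100,x:x+100],None,fx=4,fy=4,interpolation=2)
    for z in(.019,0):
        cv2.circle(c,tuple(int(v) for v in (proj(n,p-[0,0,z])-[x,y])*4+2),2,(0,0,255),-1)
    o.append(c)
cv2.imwrite('pics/c6.png',np.hstack(o))
E
```

```text
8.375 [0.50486648 0.16543544 0.10194508] [ 0.62872532  0.20173597 -0.21708375]
[]
```

View pics/c6.png

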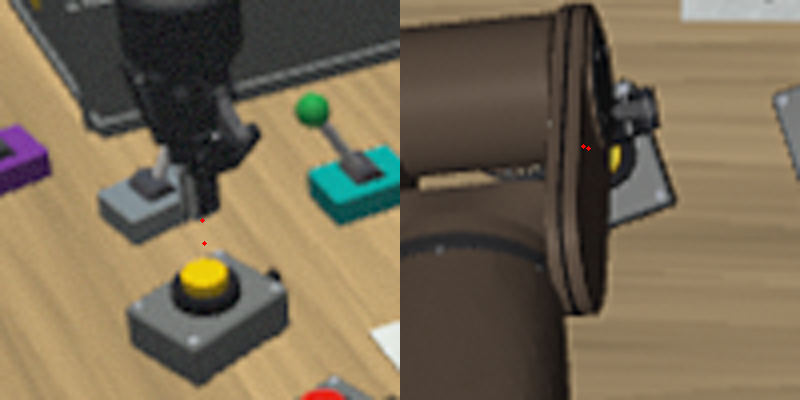

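Side view: the tip sits directly over the yellow button, again at about TCP height, while the yellow button is at side pixel (221,179). I descend under force guard, expecting contact with the TCP between z 0.081 and 0.062.

>>> apply_moves:
  series:
    - [-0.002,-0.001,-0.01,0,0,0]
    - [-0.002,-0.001,-0.02,0,0,0]
    - [-0.002,-0.001,-0.0275,0,0,0]
    - [-0.002,-0.001,-0.0275,0,0,0]
    - [-0.002,-0.001,-0.0275,0,0,0]

```text
time: 9.1
eef_pos: [0.5014, 0.164, 0.0772]
tcp_rot: [-0.112, 0.994, 0.0, -0.0]
contact_force: [-0.1, 0.2, -0.7]
opening: -0.003
finger_force: 0.0
```

>>> apply_moves:
  series:
    - [0,0,-0.0025,0,0,0]
    - [0,0,-0.0025,0,0,0]
    - [0,0,-0.0025,0,0,0]

```text
time: 9.48
eef_pos: [0.5014, 0.164, 0.0753]
tcp_rot: [-0.112, 0.994, 0.0, 0.0]
contact_force: [-0.4, -0.1, 0.2]
opening: -0.001
finger_force: 0.0
```

>>> apply_moves:
  series:
    - [0,0,-0.0025,0,0,0]
    - [0,0,-0.0025,0,0,0]
    - [0,0,-0.0025,0,0,0]

```text
time: 9.85
eef_pos: [0.5013, 0.164, 0.0732]
tcp_rot: [-0.112, 0.994, 0.0, -0.0]
contact_force: [-0.2, -0.5, 0.4]
opening: -0.005
finger_force: 0.0
```

No contact yet, which agrees with the shorter tip seen in the pictures.

>>> apply_moves:
  series:
    - [0,0,-0.003,0,0,0]
    - [0,0,-0.005,0,0,0]
    - [0,0,-0.005,0,0,0]
    - [0,0,-0.005,0,0,0]

```text
time: 10.35
eef_pos: [0.5013, 0.164, 0.0692]
tcp_rot: [-0.112, 0.994, -0.0, -0.0]
contact_force: [-0.3, -0.2, -0.4]
opening: 0.002
finger_force: 0.0
```

```bash
python3 - <<'E'
from h import *
p=ctrl.get_state()['eef_pos']; a=save('side','pics/side8.png')[:,:,::-1]; b=save('top','pics/top8.png')[:,:,::-1]
o=[cv2.resize(i[y:y+80,x:x+80],None,fx=5,fy=5,interpolation=2) for i,x,y in((a,180,130),(b,170,200))]
cv2.imwrite('pics/c7.png',np.hstack(o))
E
```

```text
(no output)
```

View pics/c7.png

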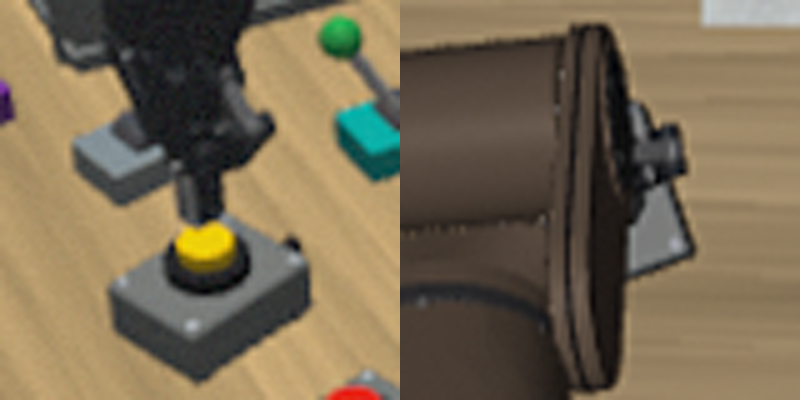

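Side crop: fingertip bottom edge at about (220.5,174), right at the far edge of the button's top (centre 221,178). I compare that numerically with the projected finger block.

```bash
python3 - <<'E'
from h import *
s=ctrl.get_state(); p=s['eef_pos']; Rm=R.from_quat(s['tcp_rot']).as_matrix()
for n in(.019,.006,0,-.006,-.012):
    c=np.array([proj('side',p+Rm@[a*.011,b*.0145,n]) for a in(-1,1) for b in(-1,1)])
    print(n,'centre',c.mean(0).round(1),'cols',c[:,0].min().round(1),c[:,0].max().round(1),'lowest row',c[:,1].max().round(1))
print('button',proj('side',[.503,.1645,.062]))
g=cv2.cvtColor(cv2.imread('pics/side8.png'),cv2.COLOR_BGR2GRAY)
print(g[158:184,210:230])
E
```

```text
0.019 centre [220.7 180.5] cols 214.3 227.1 lowest row 184.7
0.006 centre [220.3 176.7] cols 213.8 226.7 lowest row 180.9
0 centre [220.1 175. ] cols 213.6 226.6 lowest row 179.1
-0.006 centre [219.9 173.2] cols 213.4 226.4 lowest row 177.3
-0.012 centre [219.7 171.4] cols 213.2 226.2 lowest row 175.5
button [220.8095555  176.81065737]
[[ 33  43  34  25  27  31  27  31  23  32  39  43  37  27  29  29  33  26
   30  37]
 [ 99 117  77  28  27  23  30  19  34  39  51  46  39  40  29  24  25  31
   26  39]
 [142 152 106  42  27  29  31  27  31  40  51  43  34  27  28  31  31  25
   31  35]
 [143 124  86  46  27  24  34  34  27  37  37  28  30  29  31  15  29  27
   29  23]
 [107  84  63  45  83  93  57  25  29  28  33  28  25  28  28  27  27  28
   19  81]
 [ 65  66  66  66  96 103  61  33  27  31  34  37  35  26  24  20  53  66
  100 141]
 [ 70  67  64  63  78  59  40  33  23  34  42  29  25  23  61 107 130 132
  148 153]
 [ 65  66  68  64  76  60  66  71  48  32  28  32  30  18 101 156 162 159
  158 155]
 [ 63  64  61  86 107  72  76  89  62  29  28  27  38  26 102 158 163 155
  155 15
[... 748 characters left out ...]
 128 120
  118 129]
 [157 156 157 159 163 156 182 195 188 175 188 198 196 193 198 190 142 106
  115 124]
 [153 157 157 163 144 161 189 195 195 196 194 194 193 191 195 200 143  69
   95 122]
 [157 155 164 144  91 173 195 196 195 194 194 194 193 194 195 195 136  53
   52  95]
 [158 157 151  98  26 140 191 198 197 195 194 194 196 196 190 173 115  52
   30  68]
 [151 145 119  65  28  97 154 178 187 197 198 200 188 184 155 123  86  51
   32  53]
 [132 126  87  39  33  61  91 117 148 167 171 170 153 136 106  84  72  48
   36  20]
 [124 129  94  47  41  44  82  90  93 102  94  94  89  90  87  83  58  38
   37  15]
 [125 126  98  48  38  36  50  72  84  85  88  86  84  78  75  59  44  40
   32  21]]
```

>>> apply_moves:
  series:
    - [0,0,-0.0025,0,0,0]
    - [0,0,-0.004,0,0,0]
    - [0,0,-0.004,0,0,0]
    - [0,0,-0.004,0,0,0]

```text
time: 10.95
eef_pos: [0.5013, 0.164, 0.066]
tcp_rot: [-0.112, 0.994, 0.0, 0.0]
contact_force: [0.2, -0.0, 0.5]
opening: -0.0
finger_force: 0.0
```

>>> apply_moves:
  series:
    - [0.001,0,-0.0015,0,0,0]
    - [0.001,0,-0.003,0,0,0]
    - [0.001,0,-0.003,0,0,0]
    - [0.001,0,-0.003,0,0,0]

```text
time: 11.45
eef_pos: [0.5021, 0.164, 0.0636]
tcp_rot: [-0.112, 0.994, -0.0, -0.0]
contact_force: [-0.1, 0.2, -0.4]
opening: -0.0
finger_force: 0.0
```

>>> apply_moves:
  series:
    - [0,0,-0.0015,0,0,0]
    - [0,0,-0.0025,0,0,0]
    - [0,0,-0.0025,0,0,0]
    - [0,0,-0.0025,0,0,0]

```text
time: 11.95
eef_pos: [0.5021, 0.164, 0.0616]
tcp_rot: [-0.112, 0.994, -0.0, -0.0]
contact_force: [0.5, -0.6, 0.5]
opening: -0.004
finger_force: 0.0
```

```bash
python3 - <<'E'
from h import *
i=save('side','pics/side9.png'); g=cv2.cvtColor(i,cv2.COLOR_RGB2GRAY); print(g[168:186,212:230])
a=cv2.inRange(cv2.cvtColor(i,cv2.COLOR_RGB2HSV)[165:200,205:240],(20,140,100),(35,255,255))
b=cv2.imread('pics/side8.png');b=cv2.inRange(cv2.cvtColor(b,cv2.COLOR_BGR2HSV)[165:200,205:240],(20,140,100),(35,255,255))
for m in(a,b): y,x=np.nonzero(m); print(len(y),y.min()+165,y.max()+165,y.mean()+165)
print(ctrl.get_state()['contact_force'])
E
```

```text
[[166 176 166 118  61  70  70  51  34  27  30  27  51 154 170 164 161 154]
 [172 170 176 126  61  79  82  53  23  38  34  30  34 148 170 166 158 154]
 [170 170 175 126  52  75  90  52  24  30  40  35  19 142 172 168 167 162]
 [169 171 174 129  61  75  86  61  30  22  34  34  15 148 172 168 167 165]
 [164 168 173 141  82  74  89  60  37  25  36  23  21 127 157 165 168 165]
 [161 165 176 146  87  76  90  66  39  27  35  30  25  94 131 145 165 167]
 [160 164 169 144  86  68  82  71  41  26  38  36  20  89 120 122 141 155]
 [158 165 169 159 109  65  75  67  31  17  20  33  89 136 133 124 121 131]
 [160 162 167 160 165 134  97  74  54  40  87 145 173 187 142 104 116 126]
 [160 163 146 166 194 183 145 103 105 144 170 191 198 202 142  69  92 123]
 [160 140  92 169 196 196 184 172 174 192 199 197 197 196 139  60  46  94]
 [154  98  30 143 194 200 199 199 198 198 196 196 191 174 115  52  26  66]
 [118  62  29  96 155 177 190 197 200 199 191 184 157 119  87  48  37  55]
 [ 91  40  34  64  93 117 145 166 169 171 150 134 109  83  71  43  39  29]
 [ 95  46  34  44  80  90  98  97  94  96  94  86  89  80  55  43  30  20]
 [ 98  56  36  39  56  72  86  92  91  90  84  82  76  56  48  39  26  22]
 [ 95  47  22  32  40  40  55  64  66  62  59  52  45  35  34  27  23  29]
 [114  68  13  30  25  35  37  42  36  39  40  38  31  33  20  21  13  78]]
77 175 183 179.32467532467533
92 174 183 178.67391304347825
[-0.19095997 -0.54355545 -0.15885063]
```

>>> apply_moves:
  series:
    - [0,0,-0.0015,0,0,0]
    - [0,0,-0.0025,0,0,0]
    - [0,0,-0.0025,0,0,0]
    - [0,0,-0.0025,0,0,0]

```text
time: 12.5
eef_pos: [0.5021, 0.164, 0.0596]
tcp_rot: [-0.112, 0.994, -0.0, 0.0]
contact_force: [-0.0, -0.2, 0.1]
opening: 0.001
finger_force: 0.0
```

>>> apply_moves:
  series:
    - [0,0,-0.0015,0,0,0]
    - [0,0,-0.0025,0,0,0]
    - [0,0,-0.0025,0,0,0]
    - [0,0,-0.0025,0,0,0]

```text
time: 13.0
eef_pos: [0.5021, 0.164, 0.0576]
tcp_rot: [-0.112, 0.994, -0.0, -0.0]
contact_force: [0.1, -0.6, -0.0]
opening: -0.0
finger_force: 0.0
```

>>> apply_moves:
  series:
    - [0,0,-0.0015,0,0,0]
    - [0,0,-0.0025,0,0,0]
    - [0,0,-0.0025,0,0,0]
    - [0,0,-0.0025,0,0,0]

```text
time: 13.5
eef_pos: [0.5021, 0.164, 0.0557]
tcp_rot: [-0.112, 0.994, -0.0, 0.0]
contact_force: [-0.6, 0.1, 1.0]
opening: 0.0
finger_force: 0.6
```

```bash
python3 - <<'E'
from h import *
i=save('side','pics/side10.png'); g=cv2.cvtColor(i,cv2.COLOR_RGB2GRAY); print(g[172:186,210:230])
a=cv2.inRange(cv2.cvtColor(i,cv2.COLOR_RGB2HSV)[165:200,205:240],(20,140,100),(35,255,255))
y,x=np.nonzero(a); print(len(y),y.min()+165,y.max()+165,y.mean()+165)
t=save('top','pics/top10.png')
print(ctrl.get_state()['contact_force'],[(d['p'],np.array(d['xy'])*[560,420]) for d in ctrl.boxes_of('shutter_box','side')])
E
```

```text
[[161 164 166 169 174 142  81  73  88  63  32  30  36  34  20 130 159 164
  165 166]
 [160 162 162 168 170 150  92  72  90  72  39  31  28  33  25 101 131 146
  165 171]
 [156 160 160 165 169 146  87  66  82  72  50  30  25  24  23  71 113 124
  139 158]
 [156 159 158 161 171 153  96  64  80  74  44  34  35  36  28  84 119 123
  120 133]
 [158 157 162 162 168 153 102  63  76  75  50  29  25  34  36 120 122 107
  119 127]
 [157 159 157 161 147 147 144  90  69  83  47  16  36  41  90 170 133  69
   90 121]
 [155 157 163 142  95 152 185 151 105  88  59  88 106 147 174 192 144  58
   51  95]
 [158 160 150  97  32 142 195 192 175 137 113 162 181 196 203 183 115  52
   32  65]
 [149 147 117  62  32 102 164 191 198 187 180 196 194 188 175 135  85  45
   35  52]
 [134 128  89  42  35  57 106 145 159 169 171 171 152 135 105  84  70  50
   38  27]
 [125 126  95  46  31  48  77  89  97  99  98 103  94  92  88  79  57  43
   34  16]
 [122 124  98  51  38  44  51  74  86  90  84  90  81  81  77  56  47  39
   26  20]
 [122 126  97  43  25  34  44  38  56  63  65  64  57  54  45  42  38  30
   29  25]
 [124 126 113  66  19  27  34  35  33  38  38  39  40  35  30  36  16  25
   16  81]]
60 176 183 179.93333333333334
[-0.46011357  0.13755983  1.01035872] [(0.83, array([223.384, 189.   ])), (0.28, array([300.104, 343.182])), (0.17, array([252.896, 223.902]))]
```

Contact has begun (finger force 0.6 N, +1 N in z). I press on in 1.5–2 mm steps, with full travel expected at TCP z about 0.050.

>>> apply_moves:
  series:
    - [0,0,-0.0015,0,0,0]
    - [0,0,-0.0025,0,0,0]
    - [0,0,-0.0025,0,0,0]
    - [0,0,-0.0025,0,0,0]

```text
time: 14.15
eef_pos: [0.5021, 0.164, 0.0537]
tcp_rot: [-0.112, 0.994, -0.0, 0.0]
contact_force: [-0.6, -0.3, 2.2]
opening: 0.004
finger_force: 1.0
```

>>> apply_moves:
  series:
    - [0,0,-0.0015,0,0,0]
    - [0,0,-0.0025,0,0,0]
    - [0,0,-0.0025,0,0,0]
    - [0,0,-0.0025,0,0,0]

```text
time: 14.65
eef_pos: [0.5022, 0.164, 0.0517]
tcp_rot: [-0.112, 0.994, -0.0, 0.0]
contact_force: [-0.6, 0.1, 2.9]
opening: -0.001
finger_force: 1.5
```

>>> apply_moves:
  series:
    - [0,0,-0.0015,0,0,0]
    - [0,0,-0.0025,0,0,0]
    - [0,0,-0.0025,0,0,0]
    - [0,0,-0.0025,0,0,0]

```text
time: 15.15
eef_pos: [0.5022, 0.164, 0.0499]
tcp_rot: [-0.112, 0.994, -0.0, -0.0]
contact_force: [-1.7, -0.8, 5.4]
opening: -0.0
finger_force: 2.5
```

>>> apply_moves:
  series:
    - [0,0,-0.0006,0,0,0]
    - [0,0,-0.001,0,0,0]
    - [0,0,-0.001,0,0,0]
    - [0,0,-0.001,0,0,0]

```text
time: 15.65
eef_pos: [0.5022, 0.164, 0.0498]
tcp_rot: [-0.112, 0.994, -0.0, -0.0]
contact_force: [-3.2, -0.8, 8.7]
opening: -0.001
finger_force: 4.5
```

The hard stop is reached (8.7 N, no further travel). I release straight up, slowly at first.

>>> apply_moves:
  series:
    - [0,0,0.005,0,0,0]
    - [0,0,0.015,0,0,0]
    - [0,0,0.04,0,0,0]
    - [0,0,0.09,0,0,0]
    - [0,0,0.15,0,0,0]
    - [0,0,0.2,0,0,0]
    - [-0.06,0.1,0.25,0,0,0]
    - [-0.1,0.2,0.25,0,0,0]
    - [-0.1,0.3,0.25,0,0,0]
    - [-0.1,0.3,0.25,0,0,0]
    - [-0.1,0.3,0.25,0,0,0]
    - [-0.1,0.3,0.25,0,0,0]

```text
time: 17.15
eef_pos: [0.4216, 0.4042, 0.2482]
tcp_rot: [-0.113, 0.994, -0.001, -0.0]
contact_force: [0.6, -0.5, 0.3]
opening: 0.003
finger_force: 0.0
```

```bash
python3 g.py pics/side11.png; python3 - <<'E'
from h import *
for n in('side0','side11'):
    y,x=np.nonzero(cv2.inRange(cv2.cvtColor(cv2.imread(f'pics/{n}.png'),cv2.COLOR_BGR2HSV)[165:200,205:240],(20,140,100),(35,255,255))); print(len(y),x.mean()+205,y.mean()+165,y.min()+165)
a=cv2.imread('pics/side11.png'); b=save('top','pics/top11.png')[:,:,::-1]
cv2.imwrite('pics/c8.png',np.hstack([cv2.resize(i[y:y+100,x:x+100],None,fx=4,fy=4,interpolation=2) for i,x,y in((a,160,110),(b,130,190))]))
E
```

```text
17.15 [0.42160903 0.40419636 0.24815161] [ 0.60866494 -0.51168596  0.30532549]
[(np.int32(61), array([216.36065574, 132.31147541]))]
91 220.47252747252747 178.64835164835165 174
93 220.5483870967742 178.7311827956989 174
```

View pics/c8.png

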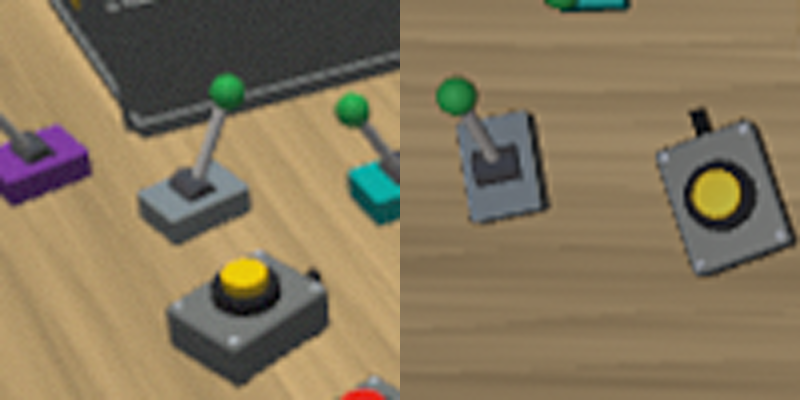

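The button is up and the box unmoved; the lever leans to the far side (top pixel 144,214). One numeric check of its angle follows.

```bash
python3 - <<'E'
from h import *
m=cv2.inRange(cv2.cvtColor(cv2.imread('pics/top11.png'),cv2.COLOR_BGR2HSV)[200:228,130:160],(45,120,40),(80,255,255))
y,x=np.nonzero(m); t=(x.mean()+130,y.mean()+200); print(t)
E=tri(('top',t),('side',(216.36,132.31)))[0]; S=np.array([.48867,.31351,.09597]); print(E,E-S,np.linalg.norm((E-S)[:2]),'0->1 chord .0767')
E
```

```text
(np.float64(143.56716417910448), np.float64(213.65671641791045))
[0.55894488 0.33077389 0.09218517] [ 0.07027488  0.01726389 -0.00378483] 0.07236436214280247 0->1 chord .0767
```

```bash
python3 -c "
from plant import ctrl
print(ctrl.sign_off())"
```

```text
the job is handed in; nothing more can be done
None
```

I pushed the lamp lever over to on (about 0.94 rad or more by camera), pressed the yellow button to its stop (8.7 N) and let it spring back up, moved the hand clear, and handed the job in after about 17 s; no verdict was returned.

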